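Change the knob sorter over to the other chute and release the next batch

TASK

The bin that the knob sorter is feeding now, at the low end of its seesaw gate, has had its count: with the fingertips press down the raised end of the gate so that it rocks over its pivot and feeds the other chute. Then press the release button beside the feed track fully down, hold it so that all three waiting ball knobs run into that other bin, and let the button come back up. Grasp nothing, do not touch the knobs, and leave everything else on the bench where it lies.

Things in the scene. Friction and masses are not known exactly. Their poses are not given: they have to be found in the camera images.
- sorter: Fixed grey feeder, base plate 120 (x) by 548 mm (y). Origin on the bench under the middle of the gate's pivot; x points away from the robot, y left, z up. A 12 degree aluminium feed track, 46 mm wide, comes down from behind to the middle of the gate, its walls 152 (front) to 178 mm (rear) above the bench. A chute leads from each gate end outward to a bin. Nothing on it is above 200 mm.
- gate (a joint): Seesaw gate in rad: steel trough 170 mm long (sorter's y), 45 wide, rocking on a pivot along the sorter's x, 96 mm above the bench. +0.28: left end down, feeds the left chute; -0.28: right end down, feeds the right. Top-heavy: once past level it falls to its stop and stays; under 1 N on a tab tips it. It starts resting on either side.
- tab_left (a point): Middle of the top of the gate's left finger tab, a flat 56x40 mm plate with a rubber pad, sticking out towards the robot from the gate's left end (58 mm before and 64 mm left of the pivot's middle). 130 mm above the bench when raised, 95 mm when down; free air beneath.
- tab_right (a point): The same point of the right finger tab (58 mm before, 64 mm to the right of the pivot's middle).
- release (a joint): Travel of the release button in m: 0 up, 0.022 fully down. It moves straight down, takes about 1 N to start and 4 N at the bottom; a spring returns it. The rod under it carries the stop pin that holds the knobs on the feed track: they pass once it is pressed by 0.018 or more.
- release_top (a point): Middle of the top of the release button, a black mushroom button 34 mm across, right of the feed track (80 mm behind and 66 mm right of the pivot's middle), 200 mm above the bench when up, 178 mm when down. Moves with the button.
- bin_left: Grey open-fronted bin at the end of the left chute, fixed on the sorter's base: 116 mm (x) by 124 mm (y), outer wall 95 mm, lip under the chute 60 mm high. Origin at the centre of its underside, y pointing outward from the sorter. Some knobs from before lie in it and stay there.
- bin_right: The same bin at the end of the right chute, turned half round (its y points outward to the right).
- knob_1: Black ball knob with a brass insert, 30 mm across, 22 g, waiting on the feed track as number 1 from the front. Origin at its centre. When let go it rolls by itself over the gate into a bin within about 2 s.
- knob_2: Black ball knob with a brass insert, 30 mm across, 22 g, waiting on the feed track as number 2 from the front. Origin at its centre. When let go it rolls by itself over the gate into a bin within about 2 s.
- knob_3: Black ball knob with a brass insert, 30 mm across, 22 g, waiting on the feed track as number 3 from the front. Origin at its centre. When let go it rolls by itself over the gate into a bin within about 2 s.
- screwdriver: Screwdriver with a dark red handle, 201x26x26, lying in front of the sorter. Sizes in mm. Origin at the centre of its underside. A bystander.
- whisk_head: Small wire whisk head, 144x35x39, lying behind the left chute. Sizes in mm. Origin at the centre of its underside. A bystander.
- grip_2: Loose teal tool handle, 170x31x23, lying behind the right bin. Sizes in mm. Origin at the centre of its underside. A bystander.
- marker: White felt marker with a dark blue cap, 147x18x20, lying near the left front of the sorter. Sizes in mm. Origin at the centre of its underside. A bystander.
- tape_roll: Roll of brown packing tape, 114 across, 48 high, at the right of the bench. Sizes in mm. Origin at the centre of its underside. A bystander.
- box_cutter: Orange snap-blade cutter, 158x21x17, at the right of the bench. Sizes in mm. Origin at the centre of its underside. A bystander.
- header_cards: Stack of grey cards, 157x120x11, at the left of the bench. Sizes in mm. Origin at the centre of its underside. A bystander.

How it is judged:
On the way, in this order (a step that is already met when the one before it is completed fails the run):
1. the gate is rocked over to the other side while the three knobs still wait on the feed track (((value of joint gate above 0.23 rad and distance of tab_left from where it was at the start of the episode above 0.022 m) or (value of joint gate below -0.23 rad and distance of tab_left from where it was at the start of the episode above 0.022 m)) and x of each of knob_1, knob_2, knob_3 in the frame of sorter above 0.05 m), for 0.2 s.
2. the release button is pressed down (value of joint release above 0.017 m), for 0.1 s.
At the end, for the whole second after the job is handed in: The gate rests on the side opposite to where it started (beyond 0.23 rad), all three knobs lie inside the bin on that side (centre within the bin's walls and below its outer rim), and the release button is back up (within 3 mm) (((value of joint gate above 0.23 rad and distance of tab_left from where it was at the start of the episode above 0.022 m and x of knob_1 in the frame of bin_left between -0.058 and 0.058 m and y of knob_1 in the frame of bin_left between -0.062 and 0.062 m and z of each of knob_1, knob_2, knob_3 in the frame of bin_left below 0.085 m and x of knob_2 in the frame of bin_left between -0.058 and 0.058 m and y of knob_2 in the frame of bin_left between -0.062 and 0.062 m and x of knob_3 in the frame of bin_left between -0.058 and 0.058 m and y of knob_3 in the frame of bin_left between -0.062 and 0.062 m and value of joint release below 0.003 m) or (value of joint gate below -0.23 rad and distance of tab_left from where it was at the start of the episode above 0.022 m and x of knob_1 in the frame of bin_right between -0.058 and 0.058 m and y of knob_1 in the frame of bin_right between -0.062 and 0.062 m and z of each of knob_1, knob_2, knob_3 in the frame of bin_right below 0.085 m and x of knob_2 in the frame of bin_right between -0.058 and 0.058 m and y of knob_2 in the frame of bin_right between -0.062 and 0.062 m and x of knob_3 in the frame of bin_right between -0.058 and 0.058 m and y of knob_3 in the frame of bin_right between -0.062 and 0.062 m and value of joint release below 0.003 m))); the robot touches nothing.
It fails at once if the robot touches a knob (contact force between any of the fingers, the arm and knob_1 above 0.3 N or contact force between any of the fingers, the arm and knob_2 above 0.3 N or contact force between any of the fingers, the arm and knob_3 above 0.3 N).
It fails at once if a knob is lifted off the feed track (height (world z) of any of knob_1, knob_2, knob_3 above 0.195 m).
It fails at once if something else on the bench is moved by more than 25 mm (distance of any of screwdriver, whisk_head, grip_2, marker, tape_roll, box_cutter, header_cards from where it was at the start of the episode above 0.025 m).
It also fails if it takes over 35 s, if anything falls off the work surface, if the arm or the gripper's body presses on something with over 40 N, if the wrist force passes 120 N, or if a joint passes its speed limit or range.

ROBOT

A 7-joint arm with a two-finger parallel gripper is mounted at the origin on a cart in front of the work surface, level with it; the furniture and walls round the work are solid. World frame = base frame: x ahead of the robot, y to its left, z up, the work surface at z = 0. Lengths are in m, angles in rad, forces in N, time in s.
With the tool pointing down it reaches from about 0.425 to 0.975 m from the base axis. Payload 16.7 kg.
Tool frame: the origin (TCP) lies on the front face of the gripper's body, between the roots of the fingers; the fingertips stand 73 mm ahead of it and the grasp point (between the pads) lies 54 mm ahead of it; z points along the fingers, y is the line along which they close (so a half turn about z gives the same grasp; the last joint's range is limited). The gripper opens to 85 mm and grips with 20 to 120 N. Pads are 22 mm wide; open, the fingers measure 114 mm over their backs; the gripper's body (76 mm by 85 mm) begins 54 mm behind the grasp point. The pads swing forward as they close: fully open they stand 13 mm farther back than shut.
Start: joints at [-1.468, 0.426, 0.074, 1.606, -0.034, 1.111, -0.067], TCP at [0.169, 0.654, 0.304] pointing down, gripper open.
Joint ranges: [-2.85, 2.85], [-0.5, 2.14], [-1.23, 1.37], [0.21, 2.46], [-1.02, 4.16], [0.16, 2.05], [-2.73, 2.73]. Speed limits (rad/s): [1.89, 1.89, 2.39, 2.39, 3.01, 3.01, 3.01].

INTERFACE

Orientations are given as a rotation vector (axis times angle).
In Python, from rig import manip gives the robot as it stands.
- The arm moves only by the tool apply_moves, never from a script. Its arguments are lists of equal length, an entry for each row: "claw": the finger opening in cm, from 0 to 8.54; "delta_pos": the shift along the tool's x, y, z in cm, a list of three; "spin": the turn about the tool's z in degrees. In form: {"claw": [claw, ...], "delta_pos": [[tx, ty, tz], ...], "spin": [spin, ...]}. A call has 1 to 20 rows; each row is the pose to reach, as a shift and turn from the pose commanded when the call began, along the tool's axes at that moment; what a row does not reach only later rows make up. A row lasts 1/8 s, in which the tool goes at most 62.5 mm and 10.7 degrees, less where a joint would pass 70% of its speed; a pose out of reach is approached as far as the arm can. A call with a gripper value outside its range is refused whole. The fingers move at their own pace and stop on an object; the grip force is fixed at half the most. Time passes only in rows, so rows that repeat a pose let the fingers close. It gives the time, the measured TCP pose, the force, the opening and the grip force at its end, in the units of the state.
- manip.read_state(): the state, without advancing time (a new reading comes with each control period).
- manip.grab_frame(name): name is "side" or "top"; returns a dict with "frame" (400x640x3 uint8, red, green, blue), "fx", "fy", "cx", "cy" (pixels), "xyz" and "orientation" of the camera in the world. Camera axes: x right, y down, z forward; pixel columns grow to the right and rows downward; lengths in m; the calibration is good to about 2 mm. A picture is of the moment at which its call begins. There is no depth.
- manip.hand_in(): hands the job in; it is judged then, once.
The state is a dict: "clock": time; "qpos": joint angles; "joint_vel": joint speeds; "joint_torque": joint torques, N m; "tcp_pos": TCP position; "ee_rot": TCP orientation; "force": force on the tool from outside, world axes, zero at the start; "torque": the same for the moment, N m; "opening": finger opening in m; "gripper_force": force on a finger pad.
Only numpy, scipy, OpenCV 4.12 (cv2) and the standard library are available. Lean on these libraries where they do the work, as an engineer would, in place of code of your own. Each camera call takes 0.05 s, during which the arm holds its last target. There are 200 camera calls.

## Working session

There is one attempt and no reset: what is moved stays moved. The work goes in short steps, Python scripts to look and compute and a tool call to move; the robot and the scene stay as the last step left them, time stands still between calls to the robot, and variables do not carry over. Pictures are saved under pics/ and viewed, at most 10 in all, crops included, and the job is handed in when it is done.

Besides the shell and the picture viewer there is one more tool, called as name([rows], argument=value, ...), one row to a line, values as JSON. apply_moves: Moves the arm, as the interface text tells. Its arguments: {"type":"object","properties":{"claw":{"type":"array","items":{"type":"number"}},"delta_pos":{"type":"array","items":{"type":"array","items":{"type":"number"}}},"spin":{"type":"array","items":{"type":"number"}}},"required":["claw","delta_pos","spin"]}

```bash
mkdir -p pics; python3 - <<'E'
from rig import manip
import cv2
s=manip.read_state()
for k in ("clock","tcp_pos","ee_rot","opening","force"): print(k,s[k])
for n in ("top","side"):
    f=manip.grab_frame(n); cv2.imwrite(f"pics/{n}0.png",f["frame"][:,:,::-1])
    print(n,[f[k] for k in("fx","fy","cx","cy","xyz","orientation")])
E
```

```text
clock 0.0
tcp_pos [0.16878313 0.65321135 0.30318086]
ee_rot [-3.96129164e-01 -3.11646596e+00  2.13365001e-03]
opening 0.0854155530119365
force [-0.76964004  0.72731128  0.00630988]
top [399.25919299428784, 399.25919299428784, 321.6043306251304, 199.1574067186618, array([ 0.30202357, -0.01043267,  1.46502905]), array([-2.11532729,  2.13823047, -0.18459734])]
side [455.8643879009576, 455.8643879009576, 319.8565758751859, 196.73740743344564, array([0.26894688, 1.27768542, 1.28191577]), array([-0.30009231,  2.77348183, -1.27563897])]
```

View pics/top0.png

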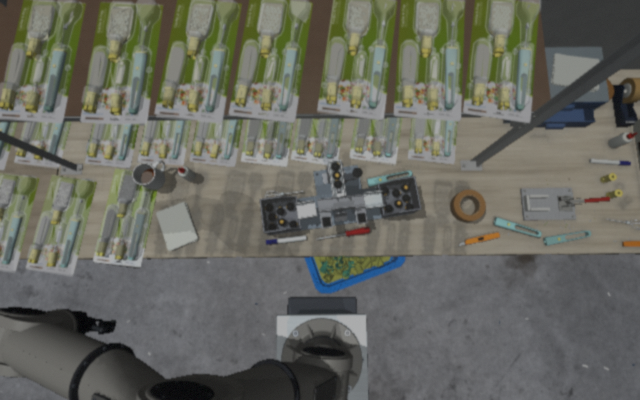

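View pics/side0.png

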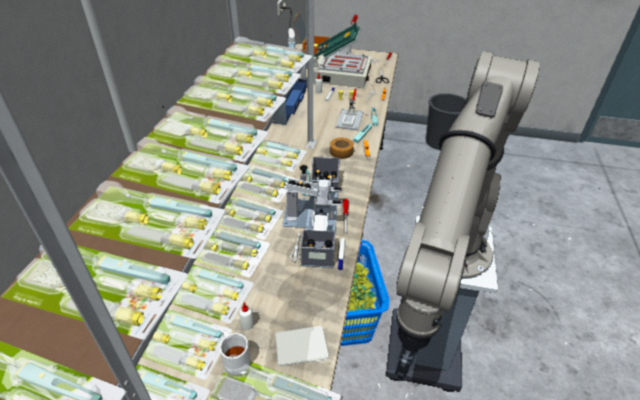

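The top view shows the sorter around (343,205), with the bins at (287,213) and (400,198) and the button near (357,173). The side view shows it at about (320,215). I'll zoom in on both.

```bash
python3 - <<'E'
import cv2,numpy as np
a=cv2.imread("pics/top0.png")[150:250,250:435]; b=cv2.imread("pics/side0.png")[145:280,270:360]
a=cv2.resize(a,None,fx=4.3,fy=4.3,interpolation=cv2.INTER_CUBIC); b=cv2.resize(b,None,fx=4.4,fy=4.4,interpolation=cv2.INTER_CUBIC)
cv2.imwrite("pics/topz.png",a);cv2.imwrite("pics/sidez.png",b)
E
```

```text
(no output)
```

View pics/topz.png

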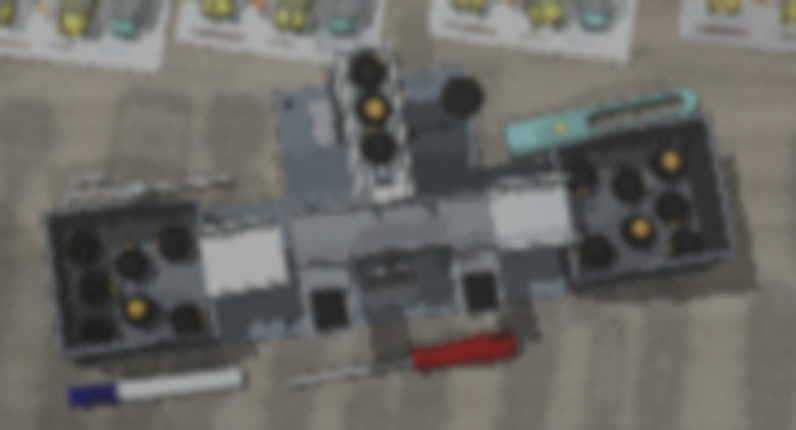

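View pics/sidez.png

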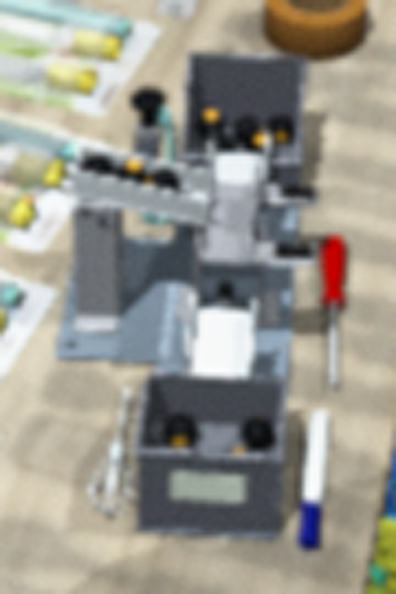

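```bash
cat > h.py <<'E'
import numpy as np
from scipy.spatial.transform import Rotation as R
C={"top":(399.259,321.604,199.157,[0.30202357,-0.01043267,1.46502905],[-2.11532729,2.13823047,-0.18459734]),
"side":(455.864,319.857,196.737,[0.26894688,1.27768542,1.28191577],[-0.30009231,2.77348183,-1.27563897])}
def ray(n,u,v):
    f,cx,cy,p,o=C[n]; d=R.from_rotvec(o).apply([(u-cx)/f,(v-cy)/f,1]); return np.array(p),d/np.linalg.norm(d)
def plane(n,u,v,z):
    p,d=ray(n,u,v); return p+d*(z-p[2])/d[2]
def tri(a,b):
    p,d=ray("top",*a);q,e=ray("side",*b); t=np.linalg.lstsq(np.c_[d,-e],q-p,rcond=None)[0]
    x,y=p+t[0]*d,q+t[1]*e; return (x+y)/2,np.linalg.norm(x-y)
E
python3 - <<'E'
from h import *
import cv2
for n,(x0,y0,x1,y1),off,k in(("top",(250,150,435,250),(250,150),4.3),("side",(270,145,360,280),(270,145),4.4)):
    g=cv2.imread(f"pics/{n}0.png").max(2)[y0:y1,x0:x1]
    m=(g<48).astype(np.uint8); N,_,s,c=cv2.connectedComponentsWithStats(m)
    for i in range(1,N):
        if s[i,4]>6: print(n,(c[i]+off).round(1),s[i,2:5])
T={n:(np.array(a)/4.3+(250,150)-0.4,np.array(b)/4.4+(270,145)-0.4) for n,a,b in(("tabL",(328,308),(293,249)),("tabR",(480,292),(297,192)),("button",(462,97),(148,102)))}
for n,(a,b) in T.items(): print(n,a,b,*tri(a,b),[plane("top",*a,z).round(3) for z in (.095,.13,.2)])
E
```

```text
top [335.1 166.9] [ 7  9 35]
top [356.9 172.2] [ 8  8 47]
top [407.  185.2] [12 13 43]
top [337.6 183.8] [ 6  7 32]
top [399.7 181.8] [12  3 15]
top [384.6 188.7] [ 7 10 40]
top [395.6 192.5] [ 6  8 38]
top [405.9 197.7] [ 7  6 37]
top [279.6 199.2] [15  4 22]
top [269.  215.2] [ 15  30 252]
top [290.2 205.8] [ 7  8 42]
top [397.5 205.1] [ 7  6 14]
top [409.6 205.9] [ 7  6 33]
top [388.2 208.5] [ 8  8 44]
top [280.3 211.2] [ 7  7 36]
top [361.4 217.6] [ 6  8 38]
top [326.1 221.4] [ 7  8 45]
top [283.9 223.5] [ 6  5 15]
top [293.  223.9] [ 7  7 35]
side [303.5 168.4] [ 6  7 26]
side [321.3 174.7] [15  7 56]
side [333.7 172.9] [ 6  5 17]
side [292.3 182. ] [ 6  3 13]
side [307.2 185.3] [ 5  3 10]
side [336.5 201.5] [ 6  2 11]
side [321.1 210.9] [3 3 8]
side [310.1 241.7] [ 8  7 37]
side [328.3 243.1] [ 7  7 38]
tabL [325.87906977 221.22790698] [336.19090909 201.19090909] [ 0.46428607 -0.01976225  0.13465711] 0.001529012582642459 [array([ 0.47 , -0.02 ,  0.095]), array([ 0.466, -0.02 ,  0.13 ]), array([ 0.457, -0.019,  0.2  ])]
tabR [361.22790698 217.50697674] [337.1        188.23636364] [ 0.48103389 -0.14213892  0.09690249] 0.00045796047706900674 [array([ 0.482, -0.142,  0.095]), array([ 0.477, -0.139,  0.13 ]), array([ 0.468, -0.132,  0.2  ])]
button [357.04186047 172.15813953] [303.23636364 167.78181818] [ 0.61805811 -0.1234727   0.1917892 ] 0.0013134354897347852 [array([ 0.643, -0.132,  0.095]), array([ 0.634, -0.129,  0.13 ]), array([ 0.617, -0.123,  0.2  ])]
```

The left tab measures z≈0.134 and the right 0.097, against the specified 0.130 and 0.095. The gate therefore feeds right now, and the left tab is the one to press. The button at (0.617, -0.124) agrees with the sorter geometry. Next I work out the shifts.

```bash
cat >> h.py <<'E'
def shift(s,target): return (100*R.from_rotvec(s["ee_rot"]).inv().apply(np.array(target)-s["tcp_pos"])).round(2)
E
python3 - <<'E'
from rig import manip
from h import *
s=manip.read_state()
for t in ((.40,.40,.33),(.46,.2,.33),(.465,-.018,.30)): print(shift(s,t))
E
```

```text
[-28.72 -18.74  -2.65]
[-39.53 -36.61  -2.63]
[-45.47 -57.58   0.4 ]
```

apply_moves([
  [-5,-3,-1],
  [-10,-6.5,-2],
  [-15,-10,-2.6],
  [-20,-13,-2.6],
  [-24,-15.5,-2.6],
  [-28.7,-18.7,-2.6],
  [-31,-23,-2.6],
  [-34,-27,-2.6],
  [-36.5,-31,-2.6],
  [-39.5,-36.6,-2.6],
  [-41,-41,-2.6],
  [-42,-45,-2.6],
  [-43,-49,-2.6],
  [-44,-53,-2],
  [-45,-56,-1],
  [-45.5,-57.6,0.4],
  [-45.5,-57.6,0.4],
  [-45.5,-57.6,0.4],
  [-45.5,-57.6,0.4],
  [-45.5,-57.6,0.4],
], claw=[0,0,0,0,0,0,0,0,0,0,0,0,0,0,0,0,0,0,0,0], spin=[0,0,0,0,0,0,0,0,0,0,0,0,0,0,0,0,0,0,0,0])

```text
clock: 2.6
tcp_pos: [0.4654, -0.0175, 0.3002]
ee_rot: [0.395, 3.116, 0.0]
force: [-0.7, -0.2, -0.3]
opening: -0.0
gripper_force: 0.0
```

```bash
python3 - <<'E'
from rig import manip
from h import *
import cv2
a=[]
for n,(x0,y0,x1,y1) in(("top",(270,150,420,250)),("side",(260,140,410,240))):
    f=manip.grab_frame(n)["frame"][y0:y1,x0:x1,::-1]; a.append(cv2.resize(f,None,fx=2.66,fy=2.66,interpolation=cv2.INTER_CUBIC))
cv2.imwrite("pics/hover.png",np.hstack(a)); print(shift(manip.read_state(),(.465,-.018,.208)))
E
```

```text
[ 0.03 -0.04  9.21]
```

View pics/hover.png

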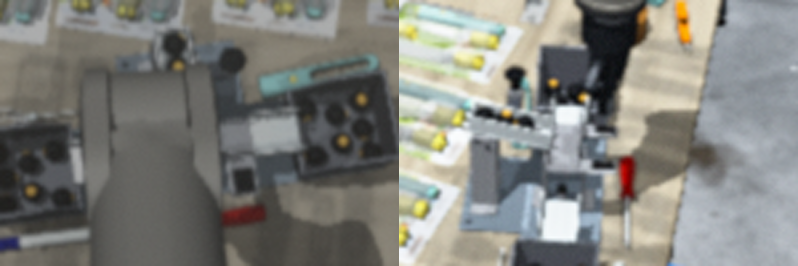

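Left panel: the arm hides the left tab, and the button is at (232,60). Right panel: the closed fingertips at about (597,100) are above the left tab at (605,163), which is where they should be. I'll press slowly.

apply_moves([
  [0,0,4],
  [0,0,7.5],
  [0,0,9],
  [0,0,9.7],
  [0,0,10.3],
  [0,0,10.9],
  [0,0,11.4],
  [0,0,11.9],
  [0,0,12.3],
  [0,0,12.6],
  [0,0,12.8],
  [0,0,12.8],
  [0,0,10],
  [0,0,5],
  [0,0,0],
], claw=[0,0,0,0,0,0,0,0,0,0,0,0,0,0,0], spin=[0,0,0,0,0,0,0,0,0,0,0,0,0,0,0])

```text
clock: 4.58
tcp_pos: [0.465, -0.0182, 0.3013]
ee_rot: [-0.396, -3.116, 0.001]
force: [0.0, 1.3, 0.1]
opening: 0.0003
gripper_force: 0.0
```

```bash
python3 - <<'E'
from rig import manip
from h import *
import cv2
a=[]
for n,(x0,y0,x1,y1) in(("top",(270,150,420,250)),("side",(260,140,410,240))):
    f=manip.grab_frame(n)["frame"][y0:y1,x0:x1,::-1]; a.append(cv2.resize(f,None,fx=2.66,fy=2.66,interpolation=cv2.INTER_CUBIC))
cv2.imwrite("pics/tipped.png",np.hstack(a)); s=manip.read_state(); print(s["clock"],s["tcp_pos"])
for t in ((.465,-.018,.30),(.52,-.1,.31),(.618,-.126,.30),(.618,-.126,.25)): print(shift(s,t))
E
```

```text
4.675 [ 0.46705303 -0.01815797  0.30439637]
[ 0.21 -0.04  0.44]
[-7.18 -6.59 -0.54]
[-17.31  -6.66   0.52]
[-17.28  -6.68   5.52]
```

View pics/tipped.png

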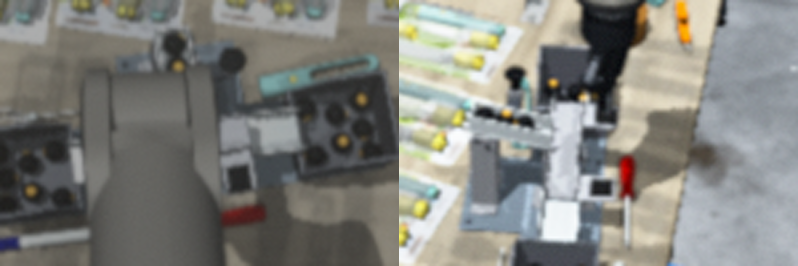

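The gate has tipped: in the right panel the left tab is now low at (600,187), and the three knobs are still on the track at (480-530,115). Now the button.

apply_moves([
  [0,0,-1.5],
  [-4,-1.5,-1.5],
  [-8,-3,-1.5],
  [-12,-4.5,-1.5],
  [-15,-5.7,-1.5],
  [-17.5,-6.6,-1.5],
  [-17.5,-6.6,0],
  [-17.5,-6.6,1.5],
  [-17.5,-6.6,2.5],
  [-17.5,-6.6,3.2],
  [-17.5,-6.6,3.9],
  [-17.5,-6.6,4.5],
  [-17.5,-6.6,5.0],
  [-17.5,-6.6,5.1],
  [-17.5,-6.6,5.1],
  [-17.5,-6.6,5.1],
  [-17.5,-6.6,5.1],
  [-17.5,-6.6,5.1],
  [-17.5,-6.6,5.1],
  [-17.5,-6.6,5.1],
], claw=[0,0,0,0,0,0,0,0,0,0,0,0,0,0,0,0,0,0,0,0], spin=[0,0,0,0,0,0,0,0,0,0,0,0,0,0,0,0,0,0,0,0])

```text
clock: 7.18
tcp_pos: [0.6183, -0.1256, 0.2503]
ee_rot: [0.396, 3.116, 0.002]
force: [-11.5, 4.1, 25.1]
opening: -0.0002
gripper_force: 12.3
```

```bash
python3 - <<'E'
from rig import manip
from h import *
import cv2
a=[]
for n,(x0,y0,x1,y1) in(("top",(250,150,400,250)),("side",(260,150,410,250))):
    f=manip.grab_frame(n)["frame"][y0:y1,x0:x1,::-1]; a.append(cv2.resize(f,None,fx=2.66,fy=2.66,interpolation=cv2.INTER_CUBIC))
cv2.imwrite("pics/press.png",np.hstack(a)); s=manip.read_state(); print(s["clock"],s["tcp_pos"],s["force"])
E
```

```text
7.275 [ 0.61824859 -0.12561336  0.25033426] [-11.031442     4.82550083  24.55814216]
```

View pics/press.png

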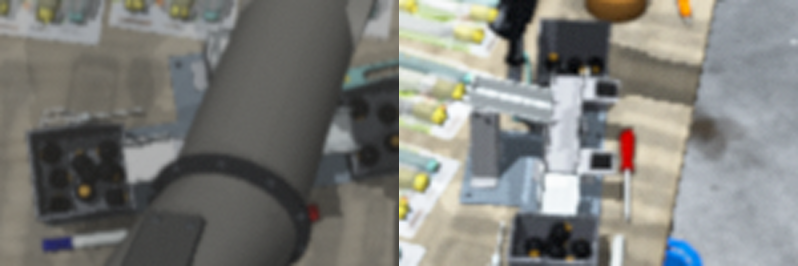

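The track in the right panel at (510,95) is empty, and the left bin now holds a cluster at about (550,240). The button is at its bottom stop (25 N). I'll hold briefly, lift and retreat.

apply_moves([
  [0,0,-0.1],
  [0,0,-0.1],
  [0,0,-0.1],
  [0,0,-0.1],
  [0,0,-0.1],
  [0,0,-0.1],
  [0,0,-1.5],
  [0,0,-3],
  [0,0,-6],
  [0,0,-10],
  [2,-4,-10],
  [3,-8,-10],
  [4,-12,-10],
  [5,-16,-10],
  [6,-20,-10],
  [6,-20,-10],
  [6,-20,-10],
  [6,-20,-10],
], claw=[0,0,0,0,0,0,0,0,0,0,0,0,0,0,0,0,0,0], spin=[0,0,0,0,0,0,0,0,0,0,0,0,0,0,0,0,0,0])

```text
clock: 9.52
tcp_pos: [0.5108, -0.3033, 0.3491]
ee_rot: [0.394, 3.117, 0.0]
force: [-0.5, 0.3, 0.5]
opening: -0.0001
gripper_force: 0.0
```

```bash
python3 - <<'E'
from rig import manip
from h import *
import cv2
a=[]
for n,(x0,y0,x1,y1) in(("top",(250,150,400,250)),("side",(260,150,410,250))):
    f=manip.grab_frame(n)["frame"][y0:y1,x0:x1,::-1]; a.append(cv2.resize(f,None,fx=2.66,fy=2.66,interpolation=cv2.INTER_CUBIC))
cv2.imwrite("pics/end.png",np.hstack(a)); s=manip.read_state(); print(s["clock"],s["tcp_pos"],s["force"])
E
```

```text
9.625 [ 0.51065408 -0.30345592  0.34895197] [ 0.34447607  0.32412528 -0.15033368]
```

View pics/end.png

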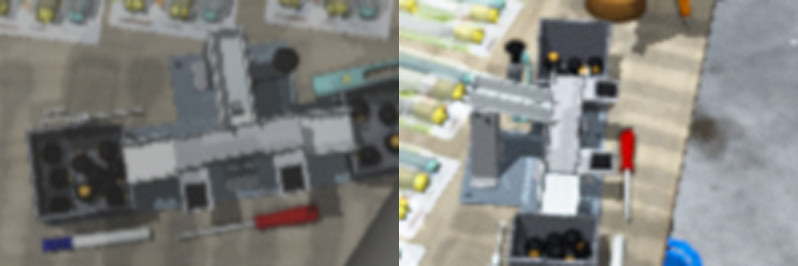

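The track, gate and chutes are empty. The extra knobs lie in the middle of the left bin at about (95,165), the button is up at (285,60), and the arm is clear, so I hand in.

```bash
python3 -c "
from rig import manip
print(manip.hand_in())"
```

```text
the job is handed in; nothing more can be done
None
```

I tipped the gate to the left chute and held the release button down until the track emptied into the left bin. The button came back up, and I handed the job in at about 9.6 s; the hand-in returned no verdict.

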